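Step the mould tray under the dosing spout

ROBOT

A 7-joint arm with a two-finger parallel gripper is mounted at the origin on a cart in front of the work surface, level with it; the furniture and walls round the work are solid. World frame = base frame: x ahead of the robot, y to its left, z up, the work surface at z = 0. Lengths are in m, angles in degrees, forces in N, time in s.
With the tool pointing down it reaches from about 0.425 to 0.95 m from the base axis. Payload 4.7 kg.
Tool frame: the origin (TCP) lies midway between the tips of the shut fingers; the grasp point (between the pads) lies 19 mm behind it; z points along the fingers, y is the line along which they close (so a half turn about z gives the same grasp; the last joint's range is limited). The gripper opens to 87 mm and grips with 3 to 60 N. Pads are 19 mm wide; open, the fingers measure 117 mm over their backs; the gripper's body (75 mm by 190 mm) begins 51 mm behind the grasp point.
Start: joints at [-65.369, 26.849, -2.785, 87.806, 1.381, 65.374, -4.715], TCP at [0.299, 0.605, 0.223] pointing down, gripper open.
Joint ranges: [-148.3, 148.3], [-19.14, 114.17], [-79.39, 73.82], [5.75, 140.21], [-59.74, 239.74], [12.07, 113.84], [-152.46, 152.46]. Speed limits (degrees/s): [147.25, 147.25, 180, 180, 180, 180, 180].

INTERFACE

Orientations are given as a 3x3 rotation matrix whose columns are the frame's x, y, z axes.
In Python, from bench import * gives the robot as it stands.
- The arm moves only by the tool play_rows, never from a script. Its argument "increments" is a list of rows, each an object of numbers: "dx", "dy", "dz": the shift along the world's x, y, z each as a share of 0.6 m, from -1 to 1; "wx", "wy", "wz": the turn, a rotation vector about the world's x, y, z each as a share of 120 degrees, from -1 to 1; "grip": the closure, from -1 (fully open) to 1 (shut). In form: [{"dx": .., "dy": .., "dz": .., "wx": .., "wy": .., "wz": .., "grip": ..}, ...]. A call has exactly 10 rows; each row is the pose to reach, as a shift and turn from the pose commanded when the call began; what a row does not reach only later rows make up. A row lasts 1/10 s, in which the tool goes at most 50 mm and 8.59 degrees, less where a joint would pass 70% of its speed; a pose out of reach is approached as far as the arm can. A call with a number of a shift or a turn outside -1 to 1 is refused whole. A call with a gripper value outside its range is refused whole. The fingers move at their own pace and stop on an object; the grip force is fixed at half the most. Time passes only in rows, so rows that repeat a pose let the fingers close, or fill a call up. It gives the time, the measured TCP pose, the force, the opening and the grip force at its end, in the units of the state.
- get_state(): the state, without advancing time (a new reading comes with each control period).
- grab_frame(name): name is "scene" or "top" or "wrist"; returns a dict with "image" (400x640x3 uint8, blue, green, red), "z_map" (400x640 float32, m along the optical axis (not along the pixel's ray), 0 where there is no reading), "fovy" (degrees; the focal length in pixels is half the picture's height over the tangent of half this angle, whatever the lens; pixels are square), "cx", "cy" (the principal point, pixels), "k1" (the pictures are not rectified: a ray, as slopes to the right and down, at radius r is drawn at 1 + k1 r^2 times it, then the intrinsics apply), "eye" and "rotation" of the camera in the world. Camera axes: x right, y up, looking along -z (the intrinsics and any distortion apply to the point x, -y, -z); pixel columns grow to the right and rows downward; lengths in m; the calibration is good to about 2 mm. A picture is of the moment at which its call begins.
- close_job(): hands the job in; it is judged then, once.
Trained networks look in the newest picture that a camera, given by its name, has taken for a name from the list of things; names that differ only in an ending like _2 or _b are one class to them, and where a whole thing is asked for, a point or a joint stands for the part that bears it (a point fixed in the world has none). Each returns a list of dicts, best first, with "score" (0 to 1); they miss things now and then, are a little off and sometimes report something else, mostly with a low value. They report only what shows in the picture. A call takes as long as a camera call.
- search_frame(camera, label): "point" ([x, y, z] in m, in world coordinates, good to about 4 mm: the middle of the surface that is visible of it).
- silhouettes(camera, label): "mask" (400x640 bool, what is visible of it).
- pinpoint(camera, label): "point" ([x, y, z] in m, in world coordinates, good to about 4 mm: a listed point, or the origin of a listed thing).
The state is a dict: "t": time; "joint_pos": joint angles; "joint_velocities": joint speeds; "tau": joint torques, N m; "position": TCP position; "eef_rot": TCP orientation; "contact_force": force on the tool from outside, world axes, zero at the start; "torque": the same for the moment, N m; "finger_gap": finger opening in m; "gripper_force": force on a finger pad.
Only numpy, scipy, OpenCV 4.12 (cv2) and the standard library are available. Lean on these libraries where they do the work, as an engineer would, in place of code of your own. Each camera call takes 0.05 s, during which the arm holds its last target. There are 200 camera calls.

TASK

The dosing station's mould tray is to be stepped under its fixed spout, but a tin was left on the deck in the tray's way: lift it off and stand it upright on the worktop beside the station, never tipping it over. Then slide the tray by its knobs until the spout points at the middle of the large square pot (within 8 mm), take the hand right off and leave it standing still for a good second; then do the same with the large round pot and leave the tray there. Do not disturb the two ramekins.

Things in the scene. Friction and masses are not known exactly. Their poses are not given: they have to be found in the camera images.
- station: Fixed dosing station. Origin on the worktop below the spout; x points away to the rear post, y left. Deck 260 (x) x 440 (y) mm, centred on the origin, top 20 mm high, end lips 29 mm high. Left of it the worktop is flat up to world y = 0.315, where the fryer lid's hinges begin. Post (28 mm thick) at x +185 mm; a level arm (22 mm wide, up to 227 mm high) joins it to the spout. Rails 36 mm high.
- spout_tip (a point): Tip of the fixed spout, 96 mm above the worktop, 18 mm above the tray. It widens to 30 mm diameter at 140 mm height and goes up to 246 mm. No room for a hand at a knob that is near the spout: use the other knob, and between the two pots stop about midway and change knobs.
- cross (a joint): Cross slide carrying the tray along the station's y (left positive), -0.078 to 0.078 m; 0 = tray centred on the spout. Light friction, about 1.5 N; stays where it is left.
- tray (a joint): Mould tray's slide on the cross slide along the station's x (away positive), -0.048 to 0.048 m; 0 = centred on the spout. Light friction, stays. Aluminium tray 140 (x) x 236 (y) mm, top 78 mm above the worktop, four pots 16 mm deep: a large square, a large round and two small round ones of 30 mm (not used).
- square_pot (a point): Centre of the mouth of the large square pot (48 x 48 mm), at tray height; in the tray's near right corner (x -32, y -62 mm from the tray's centre).
- round_pot (a point): Centre of the mouth of the large round pot (48 mm diameter), at tray height; in the tray's far left corner (x +32, y +62 mm from the tray's centre).
- left_knob (a point): Upright black knob at the tray's left end (y +101 mm from the tray's centre), 24 mm diameter, from 90 to 123 mm above the worktop; the point is on its axis at 110 mm, the height to grip.
- right_knob (a point): The same knob at the tray's right end (y -101 mm from the tray's centre).
- tomato_tin: Closed food tin, 58 mm diameter, 72 mm tall, 0.18 kg, upright on the left end of the station's deck; origin at the centre of its underside, z up.
- ramekin_a: Bystander: small white ribbed dish with dark filling, 68 mm diameter, 38 mm tall, on the flat 5 mm thick fryer lid at the left; origin at the centre of its underside.
- ramekin_b: Bystander: small cream ribbed dish, 68 mm diameter, 38 mm tall, nearer on the fryer lid; origin at the centre of its underside.

How it is judged:
By the outcome, as a careful person would: the job done as asked, in the order asked, and still so for the second after the job is handed in, with the robot touching nothing.
It also fails if it takes over 72 s, if anything falls off the work surface, if the arm or the gripper's body presses on something with over 40 N, if the wrist force passes 120 N, or if a joint passes its speed limit or range.

## Working session

There is one attempt and no reset: what is moved stays moved. The work goes in short steps, Python scripts to look and compute and a tool call to move; the robot and the scene stay as the last step left them, time stands still between calls to the robot, and variables do not carry over. Pictures are saved under pics/ and viewed, at most 10 in all, crops included, and the job is handed in when it is done.

Besides the shell and the picture viewer there is one more tool, called as name(argument=value, ...), one argument or row to a line, values as JSON. play_rows: Moves the arm, as the interface text tells. Shift numbers are shares of 0.6 m and turn numbers shares of 120 degrees, none past 1 either way. Its arguments: {"type":"object","properties":{"increments":{"type":"array","items":{"type":"object","properties":{"dx":{"type":"number"},"dy":{"type":"number"},"dz":{"type":"number"},"wx":{"type":"number"},"wy":{"type":"number"},"wz":{"type":"number"},"grip":{"type":"number"}}}}},"required":["increments"]}

```bash
mkdir -p pics; cat > h.py <<'E'
from bench import *
import numpy as np, cv2
def find(cams,labels,f='pinpoint'):
    for c in cams:
        for l in labels:
            r=globals()[f](c,l)
            print(c,l,[(np.round(d['point'],4).tolist(),round(d['score'],2)) for d in r[:3]])
E
python3 - <<'E'
from h import *
s=get_state();print(s['t'],s['position'],s['eef_rot'],s['finger_gap'])
ims=[]
for c in ['scene','top']:
    f=grab_frame(c);cv2.imwrite(f'pics/{c}0.png',f['image']);print(c,f['eye'])
find(['scene','top'],['station','spout_tip','square_pot','round_pot','left_knob','right_knob','tomato_tin','ramekin_a'])
E
```

```text
0.0 [0.29866596 0.60469118 0.22150867] [[-8.96616399e-01  4.42807474e-01 -7.58143256e-04]
 [ 4.42808114e-01  8.96614735e-01 -1.72933218e-03]
 [-8.59987973e-05 -1.88625957e-03 -9.99998217e-01]] 0.08704339553582145
scene [0.37197805 1.16062594 0.61600516]
top [0.39698391 0.16595045 1.09735849]
scene station [([0.5477, -0.0278, -0.002], 0.97), ([0.4904, 0.4321, 0.0013], 0.73)]
scene spout_tip [([0.5472, -0.0315, 0.0987], 0.56)]
scene square_pot [([0.4807, -0.1155, 0.0754], 0.96), ([0.504, -0.1643, 0.1108], 0.33)]
scene round_pot [([0.5555, -0.0021, 0.0765], 0.96)]
scene left_knob [([0.5314, 0.0317, 0.1124], 0.63)]
scene right_knob [([0.5041, -0.1645, 0.111], 0.88)]
scene tomato_tin [([0.5739, 0.1356, 0.0168], 0.84)]
scene ramekin_a [([0.573, 0.4413, 0.0091], 0.73)]
top station [([0.5507, -0.0309, 0.0027], 0.78)]
top spout_tip [([0.5499, -0.0315, 0.0976], 0.89)]
top square_pot [([0.4774, -0.1164, 0.0756], 0.59)]
top round_pot [([0.5539, -0.0042, 0.0784], 0.63)]
top left_knob [([0.5267, 0.0431, 0.1104], 0.67)]
top right_knob [([0.5028, -0.1597, 0.1126], 0.86)]
top tomato_tin [([0.569, 0.1415, 0.0154], 0.57)]
top ramekin_a [([0.4874, 0.4339, 0.0039], 0.67), ([0.5757, 0.4441, 0.004], 0.66), ([0.5668, 0.1406, 0.0156], 0.3)]
```

View pics/top0.png

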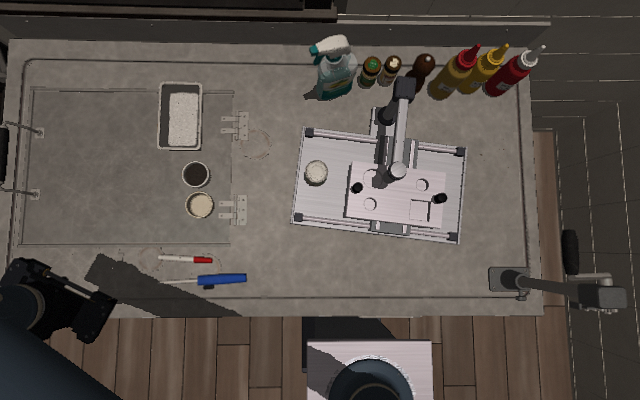

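View pics/scene0.png

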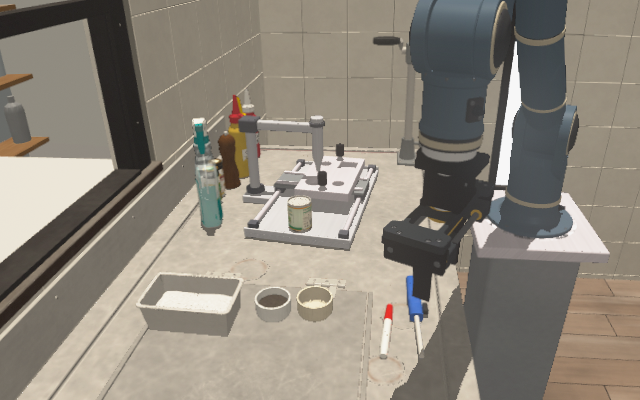

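The top view shows the station at px (292–467, 128–243), yawed about -7°. The tin is at (316,172), the spout at (398,170), the knobs at (356,188) and (439,198), and the ramekins at (196,174) and (200,205). Next I'll refine yaw and positions from depth.

```bash
cat >> h.py <<'E'
def cloud(c):
    f=grab_frame(c);h,w=f['z_map'].shape
    fl=h/2/np.tan(np.radians(f['fovy'])/2)
    K=np.array([[fl,0,f['cx']],[0,fl,f['cy']],[0,0,1.]])
    u,v=np.meshgrid(np.arange(w),np.arange(h))
    p=cv2.undistortPoints(np.stack([u,v],-1).reshape(-1,1,2).astype(float),K,np.array([f['k1'],0,0,0,0.])).reshape(h,w,2)
    z=f['z_map'];P=np.stack([p[...,0]*z,-p[...,1]*z,-z],-1)@np.array(f['rotation']).T+np.array(f['eye'])
    P[z==0]=np.nan
    return f,P
E
python3 - <<'E'
from h import *
f,P=cloud('top');X,Y,Z=P[...,0],P[...,1],P[...,2]
# deck
R=(X>.36)&(X<.72)&(Y>-.3)&(Y<.26)&(Z>.012)&(Z<.045)
m=cv2.morphologyEx(R.astype(np.uint8),cv2.MORPH_OPEN,np.ones((3,3)))>0
print('deck',cv2.minAreaRect(P[m][:,:2].astype(np.float32)))
T=(X>.4)&(X<.65)&(Y>-.22)&(Y<.1)&(abs(Z-.078)<.005)
print('tray',cv2.minAreaRect(P[T][:,:2].astype(np.float32)), np.median(Z[T]))
for n,c in(('tin',(.571,.139)),):
    q=(np.hypot(X-c[0],Y-c[1])<.045)&(abs(Z-.092)<.006)
    print(n,cv2.minEnclosingCircle(P[q][:,:2].astype(np.float32)),q.sum(),np.median(Z[q]))
for n,c in(('L',(.529,.038)),('R',(.5035,-.162))):
    q=(np.hypot(X-c[0],Y-c[1])<.025)&(Z>.113)&(Z<.13)
    print(n,cv2.minEnclosingCircle(P[q][:,:2].astype(np.float32)),q.sum(),np.median(Z[q]))
for _ in range(3): find(['top','scene'],['spout_tip','tomato_tin','left_knob','right_knob'])
print(f['rotation'])
E
```

```text
deck ((0.5714240670204163, -0.03222192823886871), (0.4396156072616577, 0.300182044506073), 83.03302764892578)
tray ((0.5192145705223083, -0.06047920882701874), (0.23551397025585175, 0.14065895974636078), 82.91204833984375) 0.07767033846456206
tin ((0.5738322138786316, 0.13737013936042786), 0.02839723229408264) 396 0.0892446588135255
L ((0.5311890244483948, 0.03903978690505028), 0.011663168668746948) 80 0.12214953547283375
R ((0.5063539147377014, -0.15987972915172577), 0.011771520599722862) 84 0.12184764253181946
top spout_tip [([0.5497, -0.0291, 0.0998], 0.72)]
top tomato_tin [([0.4795, -0.1173, 0.0767], 0.7), ([0.57, 0.1377, 0.0154], 0.67)]
top left_knob [([0.5273, 0.042, 0.1087], 0.9)]
top right_knob [([0.5039, -0.1591, 0.1107], 0.93), ([0.5522, -0.0284, 0.0025], 0.59)]
scene spout_tip [([0.5472, -0.0315, 0.0987], 0.56)]
scene tomato_tin [([0.5739, 0.1356, 0.0168], 0.84)]
scene left_knob [([0.5314, 0.0317, 0.1124], 0.63)]
scene right_knob [([0.5041, -0.1645, 0.111], 0.88)]
top spout_tip [([0.5497, -0.0291, 0.0998], 0.72)]
top tomato_tin [([0.4795, -0.1173, 0.0767], 0.7), ([0.57, 0.
[... 287 characters left out ...]
.0317, 0.1124], 0.63)]
scene right_knob [([0.5041, -0.1645, 0.111], 0.88)]
top spout_tip [([0.5497, -0.0291, 0.0998], 0.72)]
top tomato_tin [([0.4795, -0.1173, 0.0767], 0.7), ([0.57, 0.1377, 0.0154], 0.67)]
top left_knob [([0.5273, 0.042, 0.1087], 0.9)]
top right_knob [([0.5039, -0.1591, 0.1107], 0.93), ([0.5522, -0.0284, 0.0025], 0.59)]
scene spout_tip [([0.5472, -0.0315, 0.0987], 0.56)]
scene tomato_tin [([0.5739, 0.1356, 0.0168], 0.84)]
scene left_knob [([0.5314, 0.0317, 0.1124], 0.63)]
scene right_knob [([0.5041, -0.1645, 0.111], 0.88)]
[[-3.91150596e-04  9.93222961e-01 -1.16223911e-01]
 [-9.99527098e-01  3.18531401e-03  3.05848650e-02]
 [ 3.07477998e-02  1.16180912e-01  9.92752018e-01]]
```

play_rows(
  increments=[
    {"dx": 0.046, "dy": -0.078, "dz": -0.005, "wz": -0.059, "grip": -1},
    {"dx": 0.092, "dy": -0.156, "dz": -0.01, "wz": -0.118, "grip": -1},
    {"dx": 0.137, "dy": -0.234, "dz": -0.02, "wz": -0.177, "grip": -1},
    {"dx": 0.183, "dy": -0.312, "dz": -0.03, "wz": -0.236, "grip": -1},
    {"dx": 0.229, "dy": -0.39, "dz": -0.035, "wz": -0.295, "grip": -1},
    {"dx": 0.275, "dy": -0.467, "dz": -0.04, "wz": -0.353, "grip": -1},
    {"dx": 0.321, "dy": -0.545, "dz": -0.05, "wz": -0.412, "grip": -1},
    {"dx": 0.366, "dy": -0.623, "dz": -0.06, "wz": -0.471, "grip": -1},
    {"dx": 0.412, "dy": -0.701, "dz": -0.07, "wz": -0.53, "grip": -1},
    {"dx": 0.458, "dy": -0.779, "dz": -0.07, "wz": -0.589, "grip": -1},
  ],
)

```text
invalid input at $.increments[0]: expected keys dx, dy, dz, wx, wy, wz, grip
```

play_rows(
  increments=[
    {"dx": 0.046, "dy": -0.078, "dz": -0.005, "wx": 0, "wy": 0, "wz": -0.059, "grip": -1},
    {"dx": 0.092, "dy": -0.156, "dz": -0.01, "wx": 0, "wy": 0, "wz": -0.118, "grip": -1},
    {"dx": 0.137, "dy": -0.234, "dz": -0.02, "wx": 0, "wy": 0, "wz": -0.177, "grip": -1},
    {"dx": 0.183, "dy": -0.312, "dz": -0.03, "wx": 0, "wy": 0, "wz": -0.236, "grip": -1},
    {"dx": 0.229, "dy": -0.39, "dz": -0.035, "wx": 0, "wy": 0, "wz": -0.295, "grip": -1},
    {"dx": 0.275, "dy": -0.467, "dz": -0.04, "wx": 0, "wy": 0, "wz": -0.353, "grip": -1},
    {"dx": 0.321, "dy": -0.545, "dz": -0.05, "wx": 0, "wy": 0, "wz": -0.412, "grip": -1},
    {"dx": 0.366, "dy": -0.623, "dz": -0.06, "wx": 0, "wy": 0, "wz": -0.471, "grip": -1},
    {"dx": 0.412, "dy": -0.701, "dz": -0.07, "wx": 0, "wy": 0, "wz": -0.53, "grip": -1},
    {"dx": 0.458, "dy": -0.779, "dz": -0.07, "wx": 0, "wy": 0, "wz": -0.589, "grip": -1},
  ],
)

```text
t: 3.15
position: [0.5519, 0.1741, 0.1825]
eef_rot: [[0.126, 0.992, 0.0], [0.992, -0.126, 0.0], [0.0, -0.0, -1.0]]
contact_force: [0.6, 0.5, 0.4]
finger_gap: 0.0872
gripper_force: 0.0
```

```bash
python3 - <<'E'
from h import *
find(['wrist'],['tomato_tin','left_knob'])
s=get_state();print(s['t'],s['position'],s['eef_rot'],s['joint_pos'],s['joint_velocities'])
f,P=cloud('wrist');X,Y,Z=P[...,0],P[...,1],P[...,2]
q=(np.hypot(X-.571,Y-.139)<.05)&(abs(Z-.092)<.006)
print(cv2.minEnclosingCircle(P[q][:,:2].astype(np.float32)),q.sum(),np.median(Z[q]))
E
```

```text
Traceback (most recent call last):
  File "h.py", line 6, in find
    r=globals()[f](c,l)
ValueError: no camera of that name has taken a picture
```

```bash
python3 - <<'E'
from h import *
f,P=cloud('wrist');X,Y,Z=P[...,0],P[...,1],P[...,2]
cv2.imwrite('pics/w1.png',f['image'])
find(['wrist'],['tomato_tin','left_knob'])
s=get_state();print(s['t'],s['position'],s['eef_rot'][0],s['joint_pos'])
q=(np.hypot(X-.571,Y-.139)<.05)&(abs(Z-.092)<.006)
print(q.sum())
if q.any():print(cv2.minEnclosingCircle(P[q][:,:2].astype(np.float32)),np.median(Z[q]))
E
```

```text
wrist tomato_tin [([0.5719, 0.1392, 0.0221], 0.77)]
wrist left_knob [([0.5314, 0.0405, 0.108], 0.91)]
3.3 [0.5531069  0.17130705 0.18271439] [0.12885029 0.99166351 0.00104591] [-37.02717362  20.59432922  20.02198594 104.81160856  -8.22154586
  55.99030327 -20.97779579]
3342
((0.5710363984107971, 0.1373327225446701), 0.028942713513970375) 0.09081129673849705
```

View pics/w1.png

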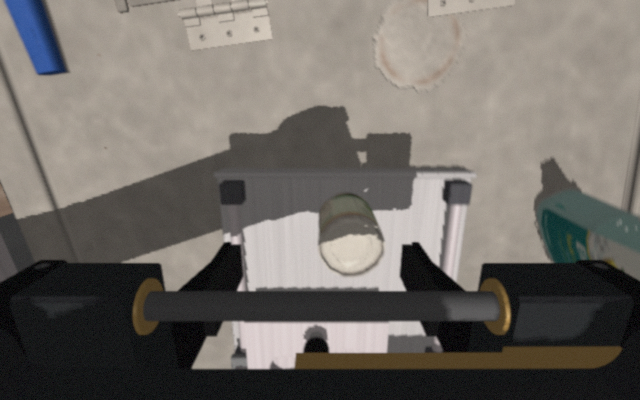

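The wrist view shows the tin top at px (352,250), centred between the fingers, with the left knob at (316,345). The measured tin centre is about (0.572, 0.1375).

play_rows(
  increments=[
    {"dx": 0.015, "dy": -0.028, "dz": 0, "wx": 0, "wy": 0, "wz": 0, "grip": -1},
    {"dx": 0.031, "dy": -0.056, "dz": 0, "wx": 0, "wy": 0, "wz": 0, "grip": -1},
    {"dx": 0.031, "dy": -0.056, "dz": -0.01, "wx": 0, "wy": 0, "wz": 0, "grip": -1},
    {"dx": 0.031, "dy": -0.056, "dz": -0.05, "wx": 0, "wy": 0, "wz": 0, "grip": -1},
    {"dx": 0.031, "dy": -0.056, "dz": -0.09, "wx": 0, "wy": 0, "wz": 0, "grip": -1},
    {"dx": 0.031, "dy": -0.056, "dz": -0.13, "wx": 0, "wy": 0, "wz": 0, "grip": -1},
    {"dx": 0.031, "dy": -0.056, "dz": -0.17, "wx": 0, "wy": 0, "wz": 0, "grip": -1},
    {"dx": 0.031, "dy": -0.056, "dz": -0.2, "wx": 0, "wy": 0, "wz": 0, "grip": -1},
    {"dx": 0.031, "dy": -0.056, "dz": -0.213, "wx": 0, "wy": 0, "wz": 0, "grip": -1},
    {"dx": 0.031, "dy": -0.056, "dz": -0.213, "wx": 0, "wy": 0, "wz": 0, "grip": -1},
  ],
)

```text
t: 4.3
position: [0.5686, 0.1435, 0.0536]
eef_rot: [[0.119, 0.993, -0.003], [0.993, -0.119, 0.0], [-0.0, -0.003, -1.0]]
contact_force: [0.5, -0.1, 0.0]
finger_gap: 0.0868
gripper_force: 0.0
```

play_rows(
  increments=[
    {"dx": 0.004, "dy": -0.009, "dz": 0, "wx": 0, "wy": 0, "wz": 0, "grip": -1},
    {"dx": 0.004, "dy": -0.009, "dz": 0, "wx": 0, "wy": 0, "wz": 0, "grip": -1},
    {"dx": 0.004, "dy": -0.009, "dz": 0, "wx": 0, "wy": 0, "wz": 0, "grip": 1},
    {"dx": 0.004, "dy": -0.009, "dz": 0, "wx": 0, "wy": 0, "wz": 0, "grip": 1},
    {"dx": 0.004, "dy": -0.009, "dz": 0, "wx": 0, "wy": 0, "wz": 0, "grip": 1},
    {"dx": 0.004, "dy": -0.009, "dz": 0, "wx": 0, "wy": 0, "wz": 0, "grip": 1},
    {"dx": 0.004, "dy": -0.009, "dz": 0, "wx": 0, "wy": 0, "wz": 0, "grip": 1},
    {"dx": 0.004, "dy": -0.009, "dz": 0, "wx": 0, "wy": 0, "wz": 0, "grip": 1},
    {"dx": 0.004, "dy": -0.009, "dz": 0, "wx": 0, "wy": 0, "wz": 0, "grip": 1},
    {"dx": 0.004, "dy": -0.009, "dz": 0, "wx": 0, "wy": 0, "wz": 0, "grip": 1},
  ],
)

```text
t: 5.3
position: [0.5723, 0.1368, 0.0549]
eef_rot: [[0.121, 0.993, -0.0], [0.993, -0.121, 0.0], [0.0, -0.0, -1.0]]
contact_force: [-1.9, -0.1, 1.1]
finger_gap: 0.0568
gripper_force: 30.0
```

play_rows(
  increments=[
    {"dx": 0, "dy": 0, "dz": 0.02, "wx": 0, "wy": 0, "wz": 0, "grip": 1},
    {"dx": 0, "dy": 0, "dz": 0.05, "wx": 0, "wy": 0, "wz": 0, "grip": 1},
    {"dx": 0, "dy": 0, "dz": 0.08, "wx": 0, "wy": 0, "wz": 0, "grip": 1},
    {"dx": 0, "dy": 0.02, "dz": 0.09, "wx": 0, "wy": 0, "wz": 0, "grip": 1},
    {"dx": 0.005, "dy": 0.06, "dz": 0.09, "wx": 0, "wy": 0, "wz": 0, "grip": 1},
    {"dx": 0.01, "dy": 0.1, "dz": 0.09, "wx": 0, "wy": 0, "wz": 0, "grip": 1},
    {"dx": 0.015, "dy": 0.14, "dz": 0.09, "wx": 0, "wy": 0, "wz": 0, "grip": 1},
    {"dx": 0.02, "dy": 0.175, "dz": 0.09, "wx": 0, "wy": 0, "wz": 0, "grip": 1},
    {"dx": 0.02, "dy": 0.192, "dz": 0.09, "wx": 0, "wy": 0, "wz": 0, "grip": 1},
    {"dx": 0.02, "dy": 0.192, "dz": 0.09, "wx": 0, "wy": 0, "wz": 0, "grip": 1},
  ],
)

```text
t: 6.3
position: [0.5837, 0.2542, 0.1083]
eef_rot: [[0.118, 0.993, -0.001], [0.993, -0.118, 0.0], [0.0, -0.001, -1.0]]
contact_force: [-0.1, -0.2, -3.0]
finger_gap: 0.0562
gripper_force: 30.0
```

play_rows(
  increments=[
    {"dx": 0, "dy": 0, "dz": 0, "wx": 0, "wy": 0, "wz": 0, "grip": 1},
    {"dx": 0, "dy": 0, "dz": 0, "wx": 0, "wy": 0, "wz": 0, "grip": 1},
    {"dx": 0, "dy": 0, "dz": -0.02, "wx": 0, "wy": 0, "wz": 0, "grip": 1},
    {"dx": 0, "dy": 0, "dz": -0.045, "wx": 0, "wy": 0, "wz": 0, "grip": 1},
    {"dx": 0, "dy": 0, "dz": -0.07, "wx": 0, "wy": 0, "wz": 0, "grip": 1},
    {"dx": 0, "dy": 0, "dz": -0.09, "wx": 0, "wy": 0, "wz": 0, "grip": 1},
    {"dx": 0, "dy": 0, "dz": -0.105, "wx": 0, "wy": 0, "wz": 0, "grip": 1},
    {"dx": 0, "dy": 0, "dz": -0.115, "wx": 0, "wy": 0, "wz": 0, "grip": 1},
    {"dx": 0, "dy": 0, "dz": -0.12, "wx": 0, "wy": 0, "wz": 0, "grip": 1},
    {"dx": 0, "dy": 0, "dz": -0.12, "wx": 0, "wy": 0, "wz": 0, "grip": 1},
  ],
)

```text
t: 7.3
position: [0.5844, 0.2519, 0.0365]
eef_rot: [[0.121, 0.993, -0.0], [0.993, -0.121, -0.0], [-0.0, -0.0, -1.0]]
contact_force: [0.6, 0.3, -2.2]
finger_gap: 0.057
gripper_force: 30.0
```

play_rows(
  increments=[
    {"dx": 0, "dy": 0, "dz": -0.001, "wx": 0, "wy": 0, "wz": 0, "grip": 1},
    {"dx": 0, "dy": 0, "dz": -0.002, "wx": 0, "wy": 0, "wz": 0, "grip": 1},
    {"dx": 0, "dy": 0, "dz": -0.003, "wx": 0, "wy": 0, "wz": 0, "grip": 1},
    {"dx": 0, "dy": 0, "dz": -0.003, "wx": 0, "wy": 0, "wz": 0, "grip": 1},
    {"dx": 0, "dy": 0, "dz": -0.003, "wx": 0, "wy": 0, "wz": 0, "grip": -1},
    {"dx": 0, "dy": 0, "dz": -0.003, "wx": 0, "wy": 0, "wz": 0, "grip": -1},
    {"dx": 0, "dy": 0, "dz": -0.003, "wx": 0, "wy": 0, "wz": 0, "grip": -1},
    {"dx": 0, "dy": 0, "dz": -0.003, "wx": 0, "wy": 0, "wz": 0, "grip": -1},
    {"dx": 0, "dy": 0, "dz": -0.003, "wx": 0, "wy": 0, "wz": 0, "grip": -1},
    {"dx": 0, "dy": 0, "dz": -0.003, "wx": 0, "wy": 0, "wz": 0, "grip": -1},
  ],
)

```text
t: 8.3
position: [0.5845, 0.2519, 0.035]
eef_rot: [[0.121, 0.993, 0.0], [0.993, -0.121, 0.0], [0.0, 0.0, -1.0]]
contact_force: [0.3, -0.4, 0.1]
finger_gap: 0.0863
gripper_force: 0.0
```

play_rows(
  increments=[
    {"dx": 0, "dy": 0, "dz": 0.04, "wx": 0, "wy": 0, "wz": 0, "grip": -1},
    {"dx": 0, "dy": 0, "dz": 0.1, "wx": 0, "wy": 0, "wz": 0, "grip": -1},
    {"dx": 0, "dy": 0, "dz": 0.17, "wx": 0, "wy": 0, "wz": 0, "grip": -1},
    {"dx": 0, "dy": 0, "dz": 0.24, "wx": 0, "wy": 0, "wz": 0, "grip": -1},
    {"dx": -0.01, "dy": -0.04, "dz": 0.25, "wx": 0, "wy": 0, "wz": 0, "grip": -1},
    {"dx": -0.03, "dy": -0.11, "dz": 0.25, "wx": 0, "wy": 0, "wz": 0, "grip": -1},
    {"dx": -0.05, "dy": -0.18, "dz": 0.25, "wx": 0, "wy": 0, "wz": 0, "grip": -1},
    {"dx": -0.07, "dy": -0.25, "dz": 0.25, "wx": 0, "wy": 0, "wz": 0, "grip": -1},
    {"dx": -0.085, "dy": -0.3, "dz": 0.25, "wx": 0, "wy": 0, "wz": 0, "grip": -1},
    {"dx": -0.085, "dy": -0.3, "dz": 0.25, "wx": 0, "wy": 0, "wz": 0, "grip": -1},
  ],
)

```text
t: 9.3
position: [0.5321, 0.0662, 0.1854]
eef_rot: [[0.13, 0.992, -0.0], [0.992, -0.13, -0.002], [-0.002, -0.0, -1.0]]
contact_force: [0.8, 0.3, 0.0]
finger_gap: 0.0872
gripper_force: 0.0
```

```bash
python3 - <<'E'
from h import *
f,P=cloud('wrist');X,Y,Z=P[...,0],P[...,1],P[...,2]
s=get_state();print(s['t'],s['position']);R=np.array(s['eef_rot']);print('eye in tool',(np.array(f['eye'])-s['position'])@R)
q=(np.hypot(X-.531,Y-.039)<.025)&(Z>.113)&(Z<.13);print(q.sum())
if q.any():print(cv2.minEnclosingCircle(P[q][:,:2].astype(np.float32)))
find(['wrist'],['left_knob'])
f=grab_frame('scene');cv2.imwrite('pics/s2.png',f['image']);find(['scene'],['tomato_tin'])
E
```

```text
9.35 [0.53301871 0.06939183 0.18540983]
eye in tool [ 0.07989593 -0.00080515 -0.16337546]
811
((0.5286593437194824, 0.03983505815267563), 0.0119777275249362)
wrist left_knob [([0.529, 0.0399, 0.1112], 0.79)]
scene tomato_tin [([0.5859, 0.2554, -0.0026], 0.92)]
```

View pics/s2.png

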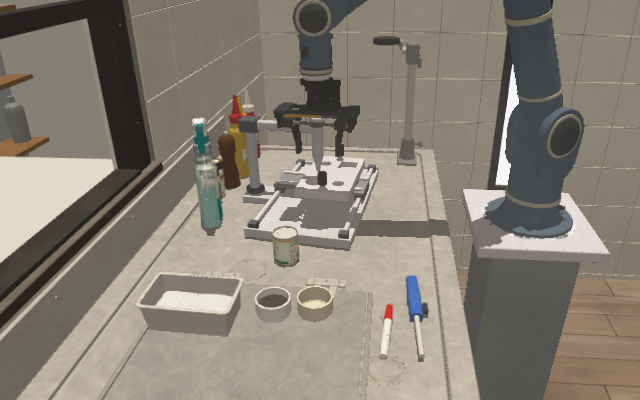

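The scene view shows the tin standing upright on the worktop at px (286,246), clear of the deck. Next I'll go down onto the left knob from its left side.

play_rows(
  increments=[
    {"dx": -0.005, "dy": 0, "dz": -0.03, "wx": 0, "wy": 0, "wz": 0, "grip": -1},
    {"dx": -0.005, "dy": 0, "dz": -0.07, "wx": 0, "wy": 0, "wz": 0, "grip": -1},
    {"dx": -0.005, "dy": 0, "dz": -0.11, "wx": 0, "wy": 0, "wz": 0, "grip": -1},
    {"dx": -0.005, "dy": 0, "dz": -0.14, "wx": 0, "wy": 0, "wz": 0, "grip": -1},
    {"dx": -0.005, "dy": -0.01, "dz": -0.155, "wx": 0, "wy": 0, "wz": 0, "grip": -1},
    {"dx": -0.005, "dy": -0.02, "dz": -0.157, "wx": 0, "wy": 0, "wz": 0, "grip": -1},
    {"dx": -0.005, "dy": -0.035, "dz": -0.157, "wx": 0, "wy": 0, "wz": 0, "grip": -1},
    {"dx": -0.005, "dy": -0.047, "dz": -0.157, "wx": 0, "wy": 0, "wz": 0, "grip": -1},
    {"dx": -0.005, "dy": -0.047, "dz": -0.157, "wx": 0, "wy": 0, "wz": 0, "grip": -1},
    {"dx": -0.005, "dy": -0.047, "dz": -0.157, "wx": 0, "wy": 0, "wz": 0, "grip": -1},
  ],
)

```text
t: 10.5
position: [0.5309, 0.0435, 0.0915]
eef_rot: [[0.122, 0.993, 0.001], [0.993, -0.122, 0.001], [0.001, 0.001, -1.0]]
contact_force: [-0.6, -1.0, -0.7]
finger_gap: 0.087
gripper_force: 0.0
```

play_rows(
  increments=[
    {"dx": 0, "dy": 0, "dz": 0, "wx": 0, "wy": 0, "wz": 0, "grip": 1},
    {"dx": 0, "dy": 0, "dz": 0, "wx": 0, "wy": 0, "wz": 0, "grip": 1},
    {"dx": 0, "dy": 0, "dz": 0, "wx": 0, "wy": 0, "wz": 0, "grip": 1},
    {"dx": 0, "dy": 0, "dz": 0, "wx": 0, "wy": 0, "wz": 0, "grip": 1},
    {"dx": 0, "dy": 0, "dz": 0, "wx": 0, "wy": 0, "wz": 0, "grip": 1},
    {"dx": 0, "dy": 0, "dz": 0, "wx": 0, "wy": 0, "wz": 0, "grip": 1},
    {"dx": 0, "dy": 0, "dz": 0, "wx": 0, "wy": 0, "wz": 0, "grip": 1},
    {"dx": 0, "dy": 0, "dz": 0, "wx": 0, "wy": 0, "wz": 0, "grip": 1},
    {"dx": 0, "dy": 0, "dz": 0, "wx": 0, "wy": 0, "wz": 0, "grip": 1},
    {"dx": 0, "dy": 0, "dz": 0, "wx": 0, "wy": 0, "wz": 0, "grip": 1},
  ],
)

```text
t: 11.5
position: [0.5304, 0.0437, 0.0908]
eef_rot: [[0.121, 0.993, -0.0], [0.993, -0.121, 0.0], [0.0, -0.0, -1.0]]
contact_force: [0.3, 0.2, 0.4]
finger_gap: 0.0233
gripper_force: 30.0
```

play_rows(
  increments=[
    {"dx": 0.005, "dy": 0.007, "dz": 0, "wx": 0, "wy": 0, "wz": 0, "grip": 1},
    {"dx": 0.02, "dy": 0.025, "dz": 0, "wx": 0, "wy": 0, "wz": 0, "grip": 1},
    {"dx": 0.04, "dy": 0.05, "dz": 0, "wx": 0, "wy": 0, "wz": 0, "grip": 1},
    {"dx": 0.06, "dy": 0.074, "dz": 0, "wx": 0, "wy": 0, "wz": 0, "grip": 1},
    {"dx": 0.08, "dy": 0.098, "dz": 0, "wx": 0, "wy": 0, "wz": 0, "grip": 1},
    {"dx": 0.1, "dy": 0.123, "dz": 0, "wx": 0, "wy": 0, "wz": 0, "grip": 1},
    {"dx": 0.112, "dy": 0.138, "dz": 0, "wx": 0, "wy": 0, "wz": 0, "grip": 1},
    {"dx": 0.119, "dy": 0.147, "dz": 0, "wx": 0, "wy": 0, "wz": 0, "grip": 1},
    {"dx": 0.119, "dy": 0.147, "dz": 0, "wx": 0, "wy": 0, "wz": 0, "grip": 1},
    {"dx": 0.119, "dy": 0.147, "dz": 0, "wx": 0, "wy": 0, "wz": 0, "grip": 1},
  ],
)

```text
t: 12.5
position: [0.6024, 0.1325, 0.0908]
eef_rot: [[0.121, 0.993, 0.002], [0.993, -0.121, 0.001], [0.001, 0.002, -1.0]]
contact_force: [1.4, 1.1, -0.2]
finger_gap: 0.0234
gripper_force: 30.0
```

```bash
cat >> h.py <<'E'
xs=np.array([.9925,-.1219]);ys=np.array([.1219,.9925])
def st(p):return np.round([p[:2]@xs,p[:2]@ys],4)
def tray(save=None):
    f,P=cloud('top');X,Y,Z=P[...,0],P[...,1],P[...,2]
    if save:cv2.imwrite(save,f['image'])
    # deck in station axes, rail band near side and both ends
    A=X*xs[0]+Y*xs[1];B=X*ys[0]+Y*ys[1]
    R=((X>.36)&(X<.72)&(Y>-.3)&(Y<.21)&(Z>.012)&(Z<.045)).astype(np.uint8)
    m=cv2.morphologyEx(R,cv2.MORPH_OPEN,np.ones((3,3)))>0
    a,b=A[m],B[m]; e=m&((abs(B-np.median(b))>.13))
    o=np.array([(np.percentile(A[e],.3)+np.percentile(A[e],99.7))/2,(np.percentile(b,.3)+np.percentile(b,99.7))/2])
    print('deck st',o,'size',np.ptp(A[e]),np.ptp(b))
    T=((X>.38)&(X<.72)&(Y>-.3)&(Y<.2)&(abs(Z-.078)<.004)).astype(np.uint8)
    n,l,s,c=cv2.connectedComponentsWithStats(T);T=l==1+s[1:,4].argmax()
    r=cv2.minAreaRect(P[T][:,:2].astype(np.float32));print('tray rect',r,st(np.array(r[0])))
    K=(X>.38)&(X<.72)&(Y>-.3)&(Y<.24)&(abs(Z-.122)<.004)
    n,l,s,c=cv2.connectedComponentsWithStats(K.astype(np.uint8))
    for i in range(1,n):
        if 40<s[i,4]<150:
            k=cv2.minEnclosingCircle(P[l==i][:,:2].astype(np.float32));print('blob',k,st(np.array(k[0])))
E
python3 - <<'E'
from h import *
tray('pics/t3.png')
find(['top'],['square_pot','spout_tip','right_knob','tomato_tin'])
s=get_state();print(s['t'],s['position'],s['contact_force'])
print('origin st prior',st(np.array([.551,-.030])))
E
```

```text
deck st [0.56897835 0.0382649 ] size 0.2966586583841745 0.4396094234447432
tray rect ((0.5874344110488892, -0.02804148942232132), (0.1777682602405548, 0.10720667988061905), 13.71447467803955) [0.5864 0.0438]
top square_pot [([0.5516, -0.0285, 0.0782], 0.55)]
top spout_tip [([0.5493, -0.0283, 0.1001], 0.8)]
top right_knob []
top tomato_tin [([0.5851, 0.2521, -0.0031], 0.8)]
12.75 [0.60187901 0.13172624 0.09084018] [ 1.67692274  0.79709686 -0.50959384]
origin st prior [0.5505 0.0374]
```

View pics/t3.png

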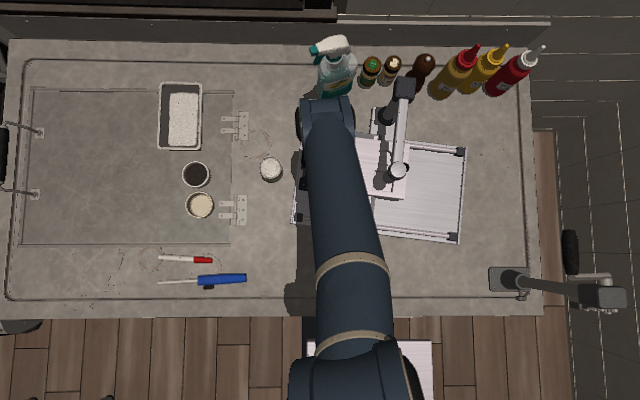

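The top view shows the tray shifted left, with the spout at (398,170) over the near-right pot. The arithmetic gives tray ≈ (+0.033, +0.061), against a target of (0.032, 0.062). I'll release and back off.

play_rows(
  increments=[
    {"dx": 0, "dy": 0, "dz": 0, "wx": 0, "wy": 0, "wz": 0, "grip": -1},
    {"dx": 0, "dy": 0, "dz": 0, "wx": 0, "wy": 0, "wz": 0, "grip": -1},
    {"dx": 0, "dy": 0, "dz": 0, "wx": 0, "wy": 0, "wz": 0, "grip": -1},
    {"dx": 0, "dy": 0, "dz": 0, "wx": 0, "wy": 0, "wz": 0, "grip": -1},
    {"dx": 0, "dy": 0, "dz": 0, "wx": 0, "wy": 0, "wz": 0, "grip": -1},
    {"dx": 0, "dy": 0, "dz": 0.04, "wx": 0, "wy": 0, "wz": 0, "grip": -1},
    {"dx": 0, "dy": 0, "dz": 0.1, "wx": 0, "wy": 0, "wz": 0, "grip": -1},
    {"dx": 0, "dy": 0, "dz": 0.17, "wx": 0, "wy": 0, "wz": 0, "grip": -1},
    {"dx": 0, "dy": 0, "dz": 0.2, "wx": 0, "wy": 0, "wz": 0, "grip": -1},
    {"dx": 0, "dy": 0, "dz": 0.2, "wx": 0, "wy": 0, "wz": 0, "grip": -1},
  ],
)

```text
t: 13.75
position: [0.6038, 0.1321, 0.2143]
eef_rot: [[0.121, 0.993, 0.007], [0.993, -0.121, 0.002], [0.003, 0.006, -1.0]]
contact_force: [-0.4, -0.8, -0.9]
finger_gap: 0.0859
gripper_force: 0.0
```

play_rows(
  increments=[
    {"dx": -0.03, "dy": 0.07, "dz": 0, "wx": 0, "wy": 0, "wz": 0, "grip": -1},
    {"dx": -0.06, "dy": 0.14, "dz": 0, "wx": 0, "wy": 0, "wz": 0, "grip": -1},
    {"dx": -0.1, "dy": 0.2, "dz": 0, "wx": 0, "wy": 0, "wz": 0, "grip": -1},
    {"dx": -0.1, "dy": 0.2, "dz": 0, "wx": 0, "wy": 0, "wz": 0, "grip": -1},
    {"dx": -0.1, "dy": 0.2, "dz": 0, "wx": 0, "wy": 0, "wz": 0, "grip": -1},
    {"dx": -0.1, "dy": 0.2, "dz": 0, "wx": 0, "wy": 0, "wz": 0, "grip": -1},
    {"dx": -0.1, "dy": 0.2, "dz": 0, "wx": 0, "wy": 0, "wz": 0, "grip": -1},
    {"dx": -0.1, "dy": 0.2, "dz": 0, "wx": 0, "wy": 0, "wz": 0, "grip": -1},
    {"dx": -0.1, "dy": 0.2, "dz": 0, "wx": 0, "wy": 0, "wz": 0, "grip": -1},
    {"dx": -0.1, "dy": 0.2, "dz": 0, "wx": 0, "wy": 0, "wz": 0, "grip": -1},
  ],
)

```text
t: 14.75
position: [0.5421, 0.2515, 0.2108]
eef_rot: [[0.122, 0.993, 0.0], [0.993, -0.122, 0.0], [0.0, 0.0, -1.0]]
contact_force: [-0.4, -0.2, 0.3]
finger_gap: 0.0867
gripper_force: 0.0
```

```bash
python3 - <<'E'
from h import *
tray('pics/t4.png')
find(['top'],['square_pot','spout_tip','right_knob','left_knob','tomato_tin'])
s=get_state();print(s['t'],s['position'],s['contact_force'])
im=cv2.imread('pics/t4.png')[110:260,280:480];cv2.imwrite('pics/t4c.png',cv2.resize(im,None,fx=4,fy=4,interpolation=cv2.INTER_CUBIC))
E
```

```text
deck st [0.5588755  0.03811096] size 0.2849662509194914 0.43932306815974087
tray rect ((0.5907464027404785, 0.026990875601768494), (0.2358919382095337, 0.14122843742370605), 82.94026184082031) [0.583  0.0988]
blob ((0.6030315160751343, 0.12695062160491943), 0.012020861729979515) [0.583  0.1995]
top square_pot [([0.5522, -0.0289, 0.0769], 0.78)]
top spout_tip [([0.5485, -0.0299, 0.0994], 0.86)]
top right_knob [([0.5737, -0.0709, 0.1089], 0.66)]
top left_knob [([0.5988, 0.1305, 0.1085], 0.77)]
top tomato_tin []
15.05 [0.54182978 0.25194173 0.21080878] [-0.48214379 -0.0877612   0.0681148 ]
```

View pics/t4c.png

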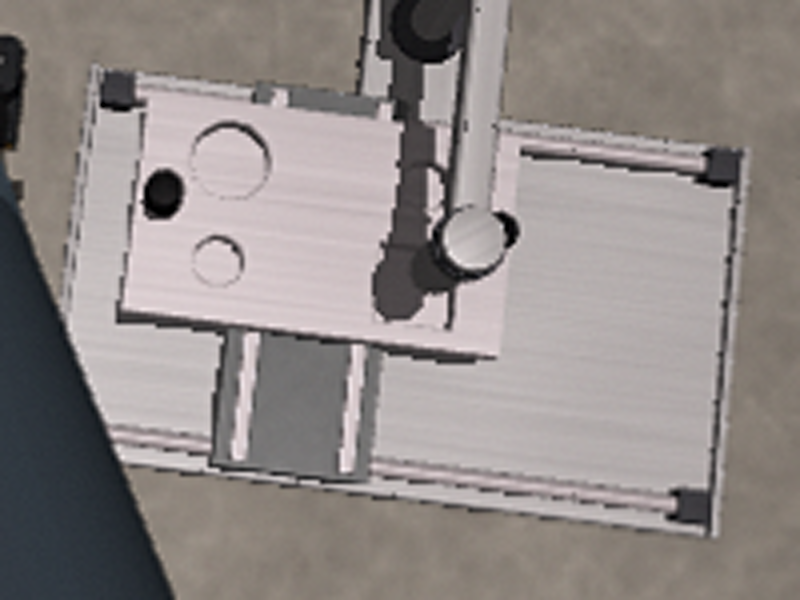

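The top crop shows the tray moved left and back, with the spout cap at (473,240) over the square pot, whose right edge is at 450 and lower edge at 325. I'll check the spout axis against the pot numerically.

```bash
python3 - <<'E'
from h import *
f,P=cloud('top');X,Y,Z=P[...,0],P[...,1],P[...,2]
q=(np.hypot(X-.55,Y+.03)<.03)&(abs(Z-.246)<.005)
k=cv2.minEnclosingCircle(P[q][:,:2].astype(np.float32));print('spout top',k,st(np.array(k[0])),q.sum())
A=X*xs[0]+Y*xs[1];B=X*ys[0]+Y*ys[1]
m=(B<-.06)&(B>-.2)&(A>.38)&(A<.72)&(Z>.012)&(Z<.045)
print('deck x',np.percentile(A[m],[0,.5,99.5,100]))
print(get_state()['t'])
E
```

```text
spout top ((0.5510715842247009, -0.029542293399572372), 0.016849499195814133) [0.5505 0.0379] 195
deck x [0.42107393 0.42227404 0.67848898 0.68053034]
15.1
```

play_rows(
  increments=[
    {"dx": 0.03, "dy": -0.06, "dz": 0, "wx": 0, "wy": 0, "wz": 0, "grip": -1},
    {"dx": 0.06, "dy": -0.12, "dz": 0, "wx": 0, "wy": 0, "wz": 0, "grip": -1},
    {"dx": 0.09, "dy": -0.18, "dz": 0, "wx": 0, "wy": 0, "wz": 0, "grip": -1},
    {"dx": 0.1, "dy": -0.2, "dz": 0, "wx": 0, "wy": 0, "wz": 0, "grip": -1},
    {"dx": 0.1, "dy": -0.2, "dz": -0.03, "wx": 0, "wy": 0, "wz": 0, "grip": -1},
    {"dx": 0.1, "dy": -0.2, "dz": -0.08, "wx": 0, "wy": 0, "wz": 0, "grip": -1},
    {"dx": 0.1, "dy": -0.2, "dz": -0.13, "wx": 0, "wy": 0, "wz": 0, "grip": -1},
    {"dx": 0.1, "dy": -0.2, "dz": -0.17, "wx": 0, "wy": 0, "wz": 0, "grip": -1},
    {"dx": 0.1, "dy": -0.2, "dz": -0.19, "wx": 0, "wy": 0, "wz": 0, "grip": -1},
    {"dx": 0.1, "dy": -0.2, "dz": -0.2, "wx": 0, "wy": 0, "wz": 0, "grip": -1},
  ],
)

```text
t: 16.1
position: [0.6012, 0.1324, 0.0897]
eef_rot: [[0.121, 0.993, -0.002], [0.993, -0.121, -0.0], [-0.0, -0.002, -1.0]]
contact_force: [-0.2, -0.0, 0.5]
finger_gap: 0.0867
gripper_force: 0.0
```

play_rows(
  increments=[
    {"dx": 0, "dy": 0, "dz": 0, "wx": 0, "wy": 0, "wz": 0, "grip": -1},
    {"dx": 0, "dy": 0, "dz": 0, "wx": 0, "wy": 0, "wz": 0, "grip": -1},
    {"dx": 0, "dy": 0, "dz": 0, "wx": 0, "wy": 0, "wz": 0, "grip": 1},
    {"dx": 0, "dy": 0, "dz": 0, "wx": 0, "wy": 0, "wz": 0, "grip": 1},
    {"dx": 0, "dy": 0, "dz": 0, "wx": 0, "wy": 0, "wz": 0, "grip": 1},
    {"dx": 0, "dy": 0, "dz": 0, "wx": 0, "wy": 0, "wz": 0, "grip": 1},
    {"dx": 0, "dy": 0, "dz": 0, "wx": 0, "wy": 0, "wz": 0, "grip": 1},
    {"dx": 0, "dy": 0, "dz": 0, "wx": 0, "wy": 0, "wz": 0, "grip": 1},
    {"dx": 0, "dy": 0, "dz": 0, "wx": 0, "wy": 0, "wz": 0, "grip": 1},
    {"dx": 0, "dy": 0, "dz": 0, "wx": 0, "wy": 0, "wz": 0, "grip": 1},
  ],
)

```text
t: 17.1
position: [0.6018, 0.1319, 0.0907]
eef_rot: [[0.121, 0.993, -0.0], [0.993, -0.121, 0.0], [0.0, -0.0, -1.0]]
contact_force: [-0.2, 0.3, -0.7]
finger_gap: 0.0307
gripper_force: 0.0
```

Not yet fully closed, so I'll hold first and then move to midway.

play_rows(
  increments=[
    {"dx": 0, "dy": 0, "dz": 0, "wx": 0, "wy": 0, "wz": 0, "grip": 1},
    {"dx": 0, "dy": 0, "dz": 0, "wx": 0, "wy": 0, "wz": 0, "grip": 1},
    {"dx": 0, "dy": 0, "dz": 0, "wx": 0, "wy": 0, "wz": 0, "grip": 1},
    {"dx": -0.01, "dy": -0.012, "dz": 0, "wx": 0, "wy": 0, "wz": 0, "grip": 1},
    {"dx": -0.03, "dy": -0.036, "dz": 0, "wx": 0, "wy": 0, "wz": 0, "grip": 1},
    {"dx": -0.06, "dy": -0.07, "dz": 0, "wx": 0, "wy": 0, "wz": 0, "grip": 1},
    {"dx": -0.09, "dy": -0.105, "dz": 0, "wx": 0, "wy": 0, "wz": 0, "grip": 1},
    {"dx": -0.11, "dy": -0.13, "dz": 0, "wx": 0, "wy": 0, "wz": 0, "grip": 1},
    {"dx": -0.12, "dy": -0.142, "dz": 0, "wx": 0, "wy": 0, "wz": 0, "grip": 1},
    {"dx": -0.122, "dy": -0.144, "dz": 0, "wx": 0, "wy": 0, "wz": 0, "grip": 1},
  ],
)

```text
t: 18.1
position: [0.5276, 0.044, 0.0907]
eef_rot: [[0.123, 0.992, -0.001], [0.992, -0.123, -0.001], [-0.001, -0.001, -1.0]]
contact_force: [0.6, -1.7, -3.5]
finger_gap: 0.0232
gripper_force: 30.0
```

play_rows(
  increments=[
    {"dx": 0, "dy": 0, "dz": 0, "wx": 0, "wy": 0, "wz": 0, "grip": 1},
    {"dx": 0, "dy": 0, "dz": 0, "wx": 0, "wy": 0, "wz": 0, "grip": -1},
    {"dx": 0, "dy": 0, "dz": 0, "wx": 0, "wy": 0, "wz": 0, "grip": -1},
    {"dx": 0, "dy": 0, "dz": 0, "wx": 0, "wy": 0, "wz": 0, "grip": -1},
    {"dx": 0, "dy": 0, "dz": 0, "wx": 0, "wy": 0, "wz": 0, "grip": -1},
    {"dx": 0, "dy": 0, "dz": 0, "wx": 0, "wy": 0, "wz": 0, "grip": -1},
    {"dx": 0, "dy": 0, "dz": 0.04, "wx": 0, "wy": 0, "wz": 0, "grip": -1},
    {"dx": 0, "dy": 0, "dz": 0.1, "wx": 0, "wy": 0, "wz": 0, "grip": -1},
    {"dx": 0, "dy": 0.02, "dz": 0.17, "wx": 0, "wy": 0, "wz": 0, "grip": -1},
    {"dx": 0, "dy": 0.03, "dz": 0.24, "wx": 0, "wy": 0, "wz": 0, "grip": -1},
  ],
)

```text
t: 19.1
position: [0.5283, 0.0642, 0.2362]
eef_rot: [[0.121, 0.993, -0.0], [0.993, -0.121, 0.0], [0.0, -0.001, -1.0]]
contact_force: [0.4, 1.5, -0.1]
finger_gap: 0.0841
gripper_force: 0.0
```

play_rows(
  increments=[
    {"dx": 0, "dy": 0, "dz": 0.07, "wx": 0, "wy": 0, "wz": 0, "grip": -1},
    {"dx": 0, "dy": 0, "dz": 0.14, "wx": 0, "wy": 0, "wz": 0, "grip": -1},
    {"dx": -0.01, "dy": -0.01, "dz": 0.16, "wx": 0, "wy": 0, "wz": 0, "grip": -1},
    {"dx": -0.02, "dy": -0.07, "dz": 0.16, "wx": 0, "wy": 0, "wz": 0, "grip": -1},
    {"dx": -0.03, "dy": -0.14, "dz": 0.16, "wx": 0, "wy": 0, "wz": 0, "grip": -1},
    {"dx": -0.04, "dy": -0.21, "dz": 0.16, "wx": 0, "wy": 0, "wz": 0, "grip": -1},
    {"dx": -0.04, "dy": -0.28, "dz": 0.16, "wx": 0, "wy": 0, "wz": 0, "grip": -1},
    {"dx": -0.04, "dy": -0.35, "dz": 0.16, "wx": 0, "wy": 0, "wz": 0, "grip": -1},
    {"dx": -0.04, "dy": -0.379, "dz": 0.16, "wx": 0, "wy": 0, "wz": 0, "grip": -1},
    {"dx": -0.04, "dy": -0.379, "dz": 0.16, "wx": 0, "wy": 0, "wz": 0, "grip": -1},
  ],
)

```text
t: 20.1
position: [0.5033, -0.1674, 0.3302]
eef_rot: [[0.128, 0.992, -0.001], [0.992, -0.128, -0.001], [-0.001, -0.001, -1.0]]
contact_force: [0.6, -0.1, -0.5]
finger_gap: 0.0867
gripper_force: 0.0
```

```bash
python3 - <<'E'
from h import *
f,P=cloud('wrist');X,Y,Z=P[...,0],P[...,1],P[...,2]
s=get_state();print(s['t'],s['position'],s['joint_pos'])
q=(np.hypot(X-.505,Y+.16)<.03)&(Z>.113)&(Z<.13);print(q.sum())
if q.any():print(cv2.minEnclosingCircle(P[q][:,:2].astype(np.float32)))
find(['wrist'],['right_knob'])
tray()
E
```

```text
20.15 [ 0.5038611  -0.16476385  0.33013893] [-16.23694796   8.91586632  34.47596024 100.3652722   -5.28234948
  72.40543092  12.38139295]
341
((0.5015562176704407, -0.15953870117664337), 0.011895022355020046)
wrist right_knob [([0.5083, -0.1611, 0.1098], 0.85)]
deck st [0.55021655 0.03834341] size 0.2595263605568915 0.43905277467926684
tray rect ((0.5168223977088928, -0.05918404459953308), (0.23581872880458832, 0.1403789073228836), 82.83621215820312) [0.5202 0.0043]
blob ((0.5287805795669556, 0.04134824126958847), 0.011680565774440765) [0.5198 0.1055]
blob ((0.5038332939147949, -0.15745609998703003), 0.011825880035758018) [ 0.5192 -0.0949]
```

play_rows(
  increments=[
    {"dx": 0, "dy": 0.001, "dz": -0.05, "wx": 0, "wy": 0, "wz": 0, "grip": -1},
    {"dx": 0, "dy": 0.001, "dz": -0.11, "wx": 0, "wy": 0, "wz": 0, "grip": -1},
    {"dx": 0, "dy": 0.001, "dz": -0.17, "wx": 0, "wy": 0, "wz": 0, "grip": -1},
    {"dx": 0, "dy": 0.001, "dz": -0.23, "wx": 0, "wy": 0, "wz": 0, "grip": -1},
    {"dx": 0, "dy": 0.001, "dz": -0.28, "wx": 0, "wy": 0, "wz": 0, "grip": -1},
    {"dx": 0, "dy": 0.001, "dz": -0.33, "wx": 0, "wy": 0, "wz": 0, "grip": -1},
    {"dx": 0, "dy": 0.001, "dz": -0.37, "wx": 0, "wy": 0, "wz": 0, "grip": -1},
    {"dx": 0, "dy": 0.001, "dz": -0.39, "wx": 0, "wy": 0, "wz": 0, "grip": -1},
    {"dx": 0, "dy": 0.001, "dz": -0.399, "wx": 0, "wy": 0, "wz": 0, "grip": -1},
    {"dx": 0, "dy": 0.001, "dz": -0.399, "wx": 0, "wy": 0, "wz": 0, "grip": -1},
  ],
)

```text
t: 21.25
position: [0.5049, -0.1626, 0.0914]
eef_rot: [[0.12, 0.993, -0.0], [0.993, -0.12, 0.0], [0.0, -0.0, -1.0]]
contact_force: [0.2, 0.3, 0.8]
finger_gap: 0.0872
gripper_force: 0.0
```

play_rows(
  increments=[
    {"dx": 0, "dy": 0, "dz": 0, "wx": 0, "wy": 0, "wz": 0, "grip": 1},
    {"dx": 0, "dy": 0, "dz": 0, "wx": 0, "wy": 0, "wz": 0, "grip": 1},
    {"dx": 0, "dy": 0, "dz": 0, "wx": 0, "wy": 0, "wz": 0, "grip": 1},
    {"dx": 0, "dy": 0, "dz": 0, "wx": 0, "wy": 0, "wz": 0, "grip": 1},
    {"dx": 0, "dy": 0, "dz": 0, "wx": 0, "wy": 0, "wz": 0, "grip": 1},
    {"dx": 0, "dy": 0, "dz": 0, "wx": 0, "wy": 0, "wz": 0, "grip": 1},
    {"dx": 0, "dy": 0, "dz": 0, "wx": 0, "wy": 0, "wz": 0, "grip": 1},
    {"dx": 0, "dy": 0, "dz": 0, "wx": 0, "wy": 0, "wz": 0, "grip": 1},
    {"dx": 0, "dy": 0, "dz": 0, "wx": 0, "wy": 0, "wz": 0, "grip": 1},
    {"dx": 0, "dy": 0, "dz": 0, "wx": 0, "wy": 0, "wz": 0, "grip": 1},
  ],
)

```text
t: 22.25
position: [0.5041, -0.1632, 0.0913]
eef_rot: [[0.121, 0.993, -0.001], [0.993, -0.121, 0.0], [0.0, -0.001, -1.0]]
contact_force: [-2.0, 0.4, 1.7]
finger_gap: 0.0229
gripper_force: 30.0
```

play_rows(
  increments=[
    {"dx": -0.001, "dy": -0.005, "dz": 0, "wx": 0, "wy": 0, "wz": 0, "grip": 1},
    {"dx": -0.003, "dy": -0.015, "dz": 0, "wx": 0, "wy": 0, "wz": 0, "grip": 1},
    {"dx": -0.005, "dy": -0.03, "dz": 0, "wx": 0, "wy": 0, "wz": 0, "grip": 1},
    {"dx": -0.007, "dy": -0.042, "dz": 0, "wx": 0, "wy": 0, "wz": 0, "grip": 1},
    {"dx": -0.008, "dy": -0.047, "dz": 0, "wx": 0, "wy": 0, "wz": 0, "grip": 1},
    {"dx": -0.008, "dy": -0.047, "dz": 0, "wx": 0, "wy": 0, "wz": 0, "grip": 1},
    {"dx": -0.008, "dy": -0.047, "dz": 0, "wx": 0, "wy": 0, "wz": 0, "grip": 1},
    {"dx": -0.008, "dy": -0.047, "dz": 0, "wx": 0, "wy": 0, "wz": 0, "grip": 1},
    {"dx": -0.008, "dy": -0.047, "dz": 0, "wx": 0, "wy": 0, "wz": 0, "grip": 1},
    {"dx": -0.008, "dy": -0.047, "dz": 0, "wx": 0, "wy": 0, "wz": 0, "grip": 1},
  ],
)

```text
t: 23.25
position: [0.4998, -0.1915, 0.0913]
eef_rot: [[0.121, 0.993, 0.0], [0.993, -0.121, -0.0], [-0.0, 0.0, -1.0]]
contact_force: [1.7, -1.4, -3.4]
finger_gap: 0.0235
gripper_force: 30.0
```

play_rows(
  increments=[
    {"dx": 0, "dy": 0, "dz": 0, "wx": 0, "wy": 0, "wz": 0, "grip": -1},
    {"dx": 0, "dy": 0, "dz": 0, "wx": 0, "wy": 0, "wz": 0, "grip": -1},
    {"dx": 0, "dy": 0, "dz": 0, "wx": 0, "wy": 0, "wz": 0, "grip": -1},
    {"dx": 0, "dy": 0, "dz": 0, "wx": 0, "wy": 0, "wz": 0, "grip": -1},
    {"dx": 0, "dy": 0, "dz": 0, "wx": 0, "wy": 0, "wz": 0, "grip": -1},
    {"dx": 0, "dy": 0, "dz": 0.03, "wx": 0, "wy": 0, "wz": 0, "grip": -1},
    {"dx": 0, "dy": 0, "dz": 0.08, "wx": 0, "wy": 0, "wz": 0, "grip": -1},
    {"dx": 0, "dy": 0, "dz": 0.15, "wx": 0, "wy": 0, "wz": 0, "grip": -1},
    {"dx": 0, "dy": -0.03, "dz": 0.22, "wx": 0, "wy": 0, "wz": 0, "grip": -1},
    {"dx": 0, "dy": -0.08, "dz": 0.25, "wx": 0, "wy": 0, "wz": 0, "grip": -1},
  ],
)

```text
t: 24.25
position: [0.5019, -0.2388, 0.2454]
eef_rot: [[0.117, 0.993, 0.006], [0.993, -0.117, -0.0], [0.001, 0.006, -1.0]]
contact_force: [0.7, -0.9, -0.0]
finger_gap: 0.0857
gripper_force: 0.0
```

play_rows(
  increments=[
    {"dx": 0, "dy": -0.06, "dz": 0, "wx": 0, "wy": 0, "wz": 0, "grip": -1},
    {"dx": 0, "dy": -0.12, "dz": 0, "wx": 0, "wy": 0, "wz": 0, "grip": -1},
    {"dx": 0, "dy": -0.12, "dz": 0, "wx": 0, "wy": 0, "wz": 0, "grip": -1},
    {"dx": 0, "dy": -0.12, "dz": 0, "wx": 0, "wy": 0, "wz": 0, "grip": -1},
    {"dx": 0, "dy": -0.12, "dz": 0, "wx": 0, "wy": 0, "wz": 0, "grip": -1},
    {"dx": 0, "dy": -0.12, "dz": 0, "wx": 0, "wy": 0, "wz": 0, "grip": -1},
    {"dx": 0, "dy": -0.12, "dz": 0, "wx": 0, "wy": 0, "wz": 0, "grip": -1},
    {"dx": 0, "dy": -0.12, "dz": 0, "wx": 0, "wy": 0, "wz": 0, "grip": -1},
    {"dx": 0, "dy": -0.12, "dz": 0, "wx": 0, "wy": 0, "wz": 0, "grip": -1},
    {"dx": 0, "dy": -0.12, "dz": 0, "wx": 0, "wy": 0, "wz": 0, "grip": -1},
  ],
)

```text
t: 25.25
position: [0.4999, -0.3113, 0.2414]
eef_rot: [[0.121, 0.993, 0.0], [0.993, -0.121, 0.0], [0.0, 0.0, -1.0]]
contact_force: [0.0, -1.2, 0.8]
finger_gap: 0.0866
gripper_force: 0.0
```

```bash
python3 - <<'E'
from h import *
tray('pics/t5.png')
grab_frame('scene')
find(['top','scene'],['round_pot','tomato_tin','ramekin_a'])
print(get_state()['t'],get_state()['position'])
E
```

```text
deck st [0.55032257 0.03842654] size 0.25931921497615107 0.4385710908066886
tray rect ((0.5143573880195618, -0.08745077252388), (0.2355836182832718, 0.14012369513511658), 83.02342987060547) [ 0.5212 -0.0241]
blob ((0.5263424515724182, 0.012493804097175598), 0.01205698773264885) [0.5209 0.0766]
blob ((0.5018916130065918, -0.1863982081413269), 0.01148797757923603) [ 0.5208 -0.1238]
top round_pot [([0.5509, -0.0307, 0.0773], 0.57)]
top tomato_tin [([0.5808, 0.2523, -0.0055], 0.57), ([0.5501, -0.0294, 0.0013], 0.17)]
top ramekin_a [([0.4913, 0.4358, 0.0067], 0.95), ([0.5742, 0.4399, 0.0048], 0.55), ([0.5232, 0.0147, 0.1083], 0.37)]
scene round_pot [([0.5543, -0.028, 0.0768], 0.87), ([0.5731, 0.4399, 0.0127], 0.61)]
scene tomato_tin [([0.5836, 0.2548, -0.0026], 0.76)]
scene ramekin_a [([0.4954, 0.4345, 0.0014], 0.71), ([0.5747, 0.4417, 0.0094], 0.69)]
25.65 [ 0.49979684 -0.31153218  0.24137618]
```

View pics/t5.png

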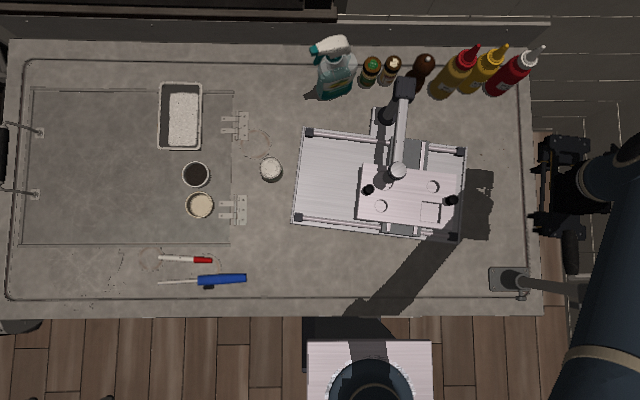

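The round pot is within about 3 mm of the spout. The tin at (270,170) and the ramekins at (196,174) and (200,205) are as they should be, and the hand is clear and has been for over a second.

```bash
python3 -c "
from bench import *
print(close_job())"
```

```text
the job is handed in; nothing more can be done
None
```

I handed the job in at about 26 s of the 72 s: the tin stands upright on the worktop, the spout was put within about 1.5 mm of the square pot's middle, then about 3 mm of the round pot's by camera measurement, with the hand off over a second each time, and the ramekins untouched; no verdict came back.

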